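Snap the lid onto the loaded wafer carrier

ROBOT

A 6-joint arm with a two-finger parallel gripper is mounted at the origin on the work surface. World frame = base frame: x ahead of the robot, y to its left, z up, the work surface at z = 0. Lengths are in m, angles in rad, forces in N, time in s.
With the tool pointing down it reaches from about 0.3 to 0.775 m from the base axis. Payload 14.6 kg.
Tool frame: the origin (TCP) lies midway between the tips of the shut fingers; the grasp point (between the pads) lies 19 mm behind it (ctrl.pinch_z is the distance from the TCP to the grasp point, in m); z points along the fingers, y is the line along which they close (so a half turn about z gives the same grasp; the last joint's range is limited). The gripper opens to 94 mm and grips with 3 to 60 N. Pads are 16 mm wide; open, the fingers measure 119 mm over their backs; the gripper's body (75 mm by 177 mm) begins 78 mm behind the grasp point.
Start: joints at [-1.244, 0.3, 1.521, -0, 1.321, -0.067], TCP at [0.211, -0.508, 0.205] pointing down, gripper open.
Joint ranges: [-3.03, 3.03], [-0.79, 2.21], [0.23, 2.52], [-1.04, 4.18], [0, 3.07], [-2.55, 2.55]. Speed limits (rad/s): [2.22, 2.22, 2.57, 3.14, 3.14, 3.14].

INTERFACE

Orientations are given as [roll, pitch, yaw] about the fixed x, y, z axes, in that order (R = Rz(yaw) Ry(pitch) Rx(roll)).
In Python, from station import ctrl gives the robot as it stands.
- The arm moves only by the tool jog_arm, never from a script. Its argument "motion" is a list of rows, each a list of 7 numbers: the shift along the tool's x, y, z in m, then the turn, a rotation vector about the tool's x, y, z in rad, then the opening, from -1 (shut) to 1 (fully open). In form: [[tx, ty, tz, rx, ry, rz, gripper], ...]. A call has 1 to 5 rows; each row shifts and turns the commanded pose from where the row before left it, along the tool's axes as they then stand; what a row does not reach is not made up. A row lasts 1/10 s, in which the tool goes at most 50 mm and 8.59 degrees, less where a joint would pass 70% of its speed; a pose out of reach is approached as far as the arm can. A call is refused whole if a number of a shift passes 0.05 or a number of a turn 0.15, either way. A call with a gripper value outside its range is refused whole. The fingers move at their own pace and stop on an object; "squeeze" is the grip in N (left out, the last holds). Time passes only in rows, so rows that do not move let the fingers close. It gives the time, the measured TCP pose, the force, the opening and the grip force at its end, in the units of the state.
- ctrl.get_obs(): the state, without advancing time (a new reading comes with each control period).
- ctrl.camera(name): name is "scene" or "top" or "wrist"; returns the picture (400x640x3 uint8, red, green, blue); there is no depth.
- ctrl.camera_model(name): a dict with "intrinsics" (3x3 intrinsics, pixels), "k1" (the pictures are not rectified: a ray, as slopes to the right and down, at radius r is drawn at 1 + k1 r^2 times it, then the intrinsics apply), "rvec" (rotation vector, rad) and "tvec" (3), from world to camera coordinates, as OpenCV has them. Camera axes: x right, y down, z forward; pixel columns grow to the right and rows downward; lengths in m; the calibration is good to about 2 mm. A picture is of the moment at which its call begins: read the wrist's pose just before it. camera_model takes no time and is no camera call; for the wrist camera it gives the pose at the moment of the call.
- ctrl.hand_in(): hands the job in; it is judged then, once.
The state is a dict: "time_s": time; "qpos": joint angles; "joint_vel": joint speeds; "tau": joint torques, N m; "ee_pos": TCP position; "eef_rot": TCP orientation; "force": force on the tool from outside, world axes, zero at the start; "moment": the same for the moment, N m; "grip_width": finger opening in m; "grip_force": force on a finger pad.
Only numpy, scipy, OpenCV 4.12 (cv2) and the standard library are available. Lean on these libraries where they do the work, as an engineer would, in place of code of your own. Each camera call takes 0.05 s, during which the arm holds its last target. There are 200 camera calls.

TASK

Close the round wafer carrier that holds the white wafer: set the lid with the orange knob in its mouth and press it gently straight down with the gripper until it snaps past the catches and its flange lies flat on the rim, then stop pushing and let go. Do not put the lid on the empty carrier, and leave the lid with the blue knob where it stands.

Things in the scene. Friction and masses are not known exactly. Their poses are not given: they have to be found in the camera images.
- lid_orange: White lid with orange knob, 80 g, upright on its plug; round, so yaw is free. Origin: centre of the plug's underside, z up. Heights above it: plug cone 36 mm wide at 0 to a 50.4 mm lip at 9-10.5, neck and shoulder above; flange 76 mm wide at 32-37; upright cylindrical knob 25 mm wide at 37-63 (grip here).
- carrier_loaded: Black round pot fixed to the bench, white wafer inside, thin orange ring on the rim; 88 mm wide, 42 high. Origin: underside centre. Mouth 58 wide: enter within 4 of centre; 4 brass spring balls 25 up. Lid origin above this origin: 22 mm resting loose on the balls, 10 when home (flange on rim, knob top at 73). In between, a push peak of about 11 N (8 to 15), then it snaps down.
- carrier_empty: The empty wafer carrier: the same black pot with the same orange ring, catches and sizes, fixed to the bench, but with no wafer: its floor is black. Origin: centre of its underside. Not to be closed.
- lid_blue: The wrong lid: like the other but with a blue knob and a plug 62 mm across, too wide for these carriers (flange 82 mm across, same heights). Origin: centre of the underside of its plug. It stays where it is.
Mind the look-alikes: they are no part of the job. Leave any green or red look-alike of the carrier_loaded alone.

How it is judged:
On the way:
1. the gripper pushes the orange-knobbed lid down past the catches of the loaded carrier (it is not dropped in) (horizontal distance between lid_orange and carrier_loaded below 0.008 m and z of lid_orange in the frame of carrier_loaded between 0.0145 and 0.0205 m and contact force between the fingers and lid_orange above 2 N).
At the end, for the whole second after the job is handed in: The orange-knobbed lid is snapped home in the loaded carrier: its origin 6 to 13.5 mm above the carrier's origin and within 6 mm of it sideways, tilted less than 0.1 rad, at rest; the blue-knobbed lid within 30 mm of its start (horizontal distance between lid_orange and carrier_loaded below 0.006 m and z of lid_orange in the frame of carrier_loaded between 0.006 and 0.0135 m and angle between lid_orange's own z axis and vertical below 0.1 rad and linear speed of lid_orange below 0.02 m/s and distance of lid_blue from where it was at the start of the episode below 0.03 m); the robot touches nothing.
It fails at once if the lid is forced: over 90 N between it and the carrier (contact force between lid_orange and carrier_loaded above 90 N).
It fails at once if the lid is put onto the empty carrier (more than 3 N on it within 20 mm of its centre) (contact force between lid_orange and carrier_empty above 3 N and horizontal distance between lid_orange and carrier_empty below 0.02 m).
It fails at once if the blue-knobbed lid is moved by more than 30 mm (distance of lid_blue from where it was at the start of the episode above 0.03 m).
It also fails if it takes over 40 s, if anything falls off the work surface, if the arm or the gripper's body presses on something with over 40 N, if the wrist force passes 120 N, or if a joint passes its speed limit or range.

## Working session

There is one attempt and no reset: what is moved stays moved. The work goes in short steps, Python scripts to look and compute and a tool call to move; the robot and the scene stay as the last step left them, time stands still between calls to the robot, and variables do not carry over. Pictures are saved under pics/ and viewed, at most 10 in all, crops included, and the job is handed in when it is done.

Besides the shell and the picture viewer there is one more tool, called as name([rows], argument=value, ...), one row to a line, values as JSON. jog_arm: Moves the arm, as the interface text tells. Its arguments: {"type":"object","properties":{"motion":{"type":"array"},"squeeze":{"type":"number"}},"required":["motion"]}

```bash
mkdir -p pics
cat > h.py <<'E'
import numpy as np, cv2
from station import ctrl
def ray(m,uv):
    K=np.array(m["intrinsics"],float);k=m["k1"]
    x=(uv[0]-K[0,2])/K[0,0];y=(uv[1]-K[1,2])/K[1,1]
    p=cv2.undistortPoints(np.array([[uv]],float),K,np.array([k,0,0,0,0.]))[0,0]
    R=cv2.Rodrigues(np.array(m["rvec"],float))[0];t=np.array(m["tvec"],float)
    return -R.T@t, R.T@np.array([p[0],p[1],1.])
def onz(m,uv,z):
    c,d=ray(m,uv);return c+d*(z-c[2])/d[2]
E
python3 - <<'E'
from h import *
for n in("top","scene"):
    cv2.imwrite(f"pics/{n}0.png",ctrl.camera(n)[:,:,::-1])
    m=ctrl.camera_model(n);c,d=ray(m,(320,200));print(n,c,d,m["k1"])
print(ctrl.get_obs())
E
```

```text
top [0.44893813 0.11195079 1.01040606] [ 0.08318866  0.03740406 -0.99588338] -0.09391136339701145
scene [0.95989745 0.55099386 0.82394221] [-0.42497929 -0.41726011 -0.80338362] -0.058799320278036124
{'time_s': 0.1, 'qpos': array([-1.24361005e+00,  3.00413076e-01,  1.52150700e+00,  1.87759415e-05,
        1.32075083e+00, -6.66341125e-02]), 'joint_vel': array([ 0.00038522, -0.00285148, -0.0021424 , -0.00017463,  0.00013714,
        0.00082631]), 'tau': array([ 6.03462704e-04, -5.32650483e+01, -3.53286517e+01,  7.09840260e-02,
        2.34751002e-02, -7.21337938e-05]), 'ee_pos': array([ 0.21095131, -0.50767183,  0.20494951]), 'eef_rot': array([-3.14051801e+00, -8.99418467e-05,  3.93815688e-01]), 'force': array([-0.08140032,  0.56031818, -0.16924201]), 'moment': array([-0.0113253 , -0.00959848, -0.02710788]), 'grip_force': 0.0, 'grip_width': 0.09363055239299681}
```

View pics/top0.png

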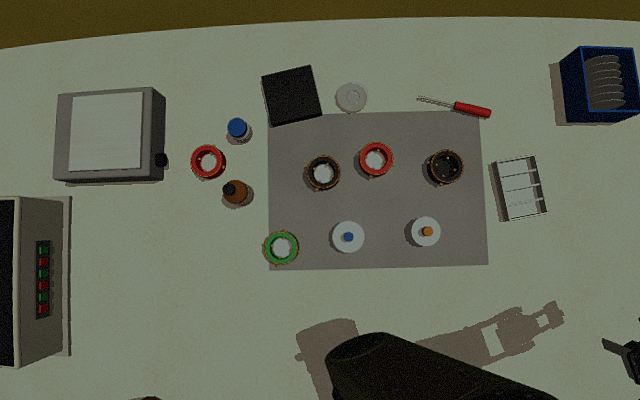

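View pics/scene0.png

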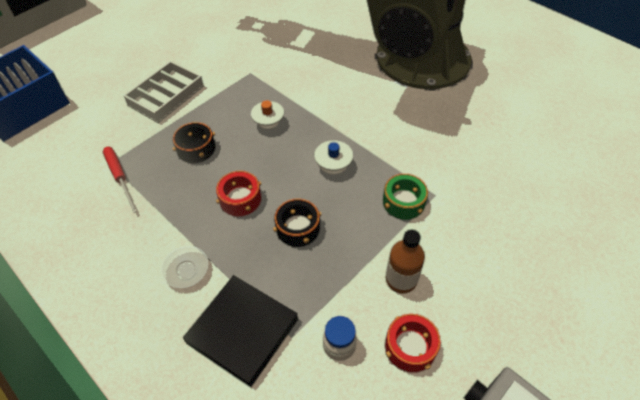

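The top view shows the loaded carrier at about (323,173), the empty one at (445,167), the orange lid at (426,232) and the blue lid at (348,237). In the scene view the loaded carrier is at (298,222) and the orange lid at (267,112).

Run:
```python
from h import *
def big(mask,c,r):
    s=np.zeros_like(mask);cv2.circle(s,c,r,255,-1);return cv2.bitwise_and(mask,s)
for n,kn,ca,fl,bl in(("top",(427,231),(323,173),(426,232),(348,237)),("scene",(267,106),(298,222),(267,115),(334,150))):
    im=cv2.imread(f"pics/{n}0.png");hsv=cv2.cvtColor(cv2.GaussianBlur(im,(3,3),0),cv2.COLOR_BGR2HSV);m=ctrl.camera_model(n)
    org=cv2.inRange(hsv,(3,110,50),(22,255,255))
    k=big(org,kn,12);M=cv2.moments(k,True);u=(M["m10"]/M["m00"],M["m01"]/M["m00"]);print(n,"knob",u,M["m00"],[onz(m,u,z).round(4) for z in(.05,.063)])
    g=big(org,ca,28);p=cv2.findNonZero(g).reshape(-1,2)
    w=np.array([onz(m,q.astype(float),.042)[:2] for q in p])
    # hull of ring points -> circle
    (c,r)=cv2.minEnclosingCircle(w.astype(np.float32));print("ring",len(p),c,r)
    e=cv2.fitEllipse(p);print(e,onz(m,e[0],.042).round(4))
    wh=big(cv2.inRange(hsv,(0,0,110),(180,70,255)),fl,20)
    cs,_=cv2.findContours(wh,0,1);q=max(cs,key=cv2.contourArea);w=np.array([onz(m,a[0].astype(float),.037)[:2] for a in q],np.float32);print("flange",cv2.minEnclosingCircle(w),len(q))
    cv2.imwrite(f"pics/m_{n}.png",cv2.resize(np.hstack([im,cv2.merge([wh,org,g])])[60:280],(800,138)))
    x,y=ca;c=im[y-40:y+40,x-40:x+40];mm=cv2.merge([g]*3)[y-40:y+40,x-40:x+40];x,y=fl;c2=im[y-40:y+40,x-40:x+40];m2=cv2.merge([wh,k,k])[y-40:y+40,x-40:x+40]
    row=cv2.resize(np.hstack([c,mm,c2,m2]),None,fx=2.5,fy=2.5,interpolation=0)
    out=row if n=="top" else np.vstack([out,row])
cv2.imwrite("pics/c1.png",out)
```

```text
top knob (426.9166666666667, 231.04761904761904) 84.0 [array([ 0.4431, -0.1187,  0.05  ]), array([ 0.4432, -0.1156,  0.063 ])]
ring 221 (0.6008638143539429, 0.13868485391139984) 0.04769189655780792
((322.9439697265625, 171.81805419921875), (31.63442611694336, 32.302276611328125), 57.86541748046875) [0.6025 0.1389 0.042 ]
flange ((0.4439452290534973, -0.11983335763216019), 0.03825875371694565) 82
scene knob (266.40157480314963, 106.88976377952756) 127.0 [array([ 0.4434, -0.1201,  0.05  ]), array([ 0.4521, -0.1088,  0.063 ])]
ring 513 (0.6112534999847412, 0.14572909474372864) 0.051724884659051895
((296.6178894042969, 218.3479461669922), (37.4930534362793, 41.94232940673828), 90.52574157714844) [0.6081 0.1423 0.042 ]
flange ((0.45429158210754395, -0.12108013033866882), 0.06217224523425102) 117
```

View pics/c1.png

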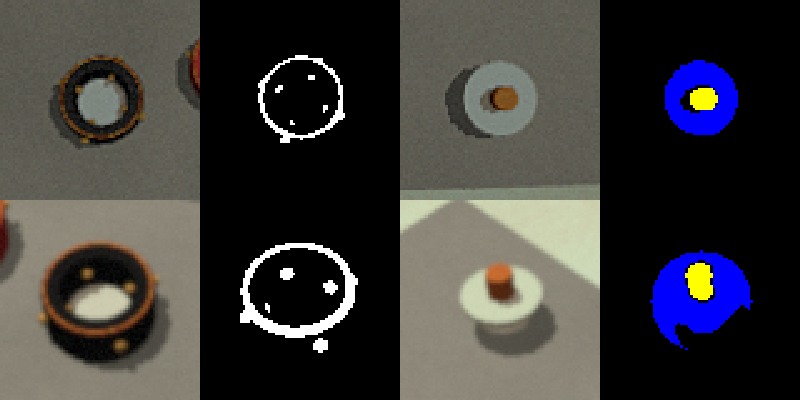

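jog_arm([
  [0, 0, 0, 0, 0, 0.131, 1],
  [0, 0, 0, 0, 0, 0.131, 1],
  [0, 0, 0, 0, 0, 0.132, 1],
  [0, 0, 0, 0, 0, 0, 1],
], squeeze=35)

```text
time_s: 0.5
ee_pos: [0.211, -0.5078, 0.2052]
eef_rot: [-3.141, 0.0, -0.002]
force: [-0.3, 1.2, -0.2]
grip_width: 0.0941
grip_force: 0.0
```

```bash
cat >> h.py <<'E'
def ringfit(n,im,ca,z=.042,r=28):
    hsv=cv2.cvtColor(cv2.GaussianBlur(im,(3,3),0),cv2.COLOR_BGR2HSV);m=ctrl.camera_model(n)
    g=cv2.inRange(hsv,(3,110,50),(22,255,255));p=cv2.findNonZero(g).reshape(-1,2).astype(float)
    p=p[np.hypot(*(p-ca).T)<r];w=np.array([onz(m,q,z)[:2] for q in p]);c=np.median(w,0);R=.042
    for tol in(.012,.007,.005,.004,.003,.003):
        s=w[abs(np.hypot(*(w-c).T)-R)<tol];a=np.linalg.lstsq(np.c_[2*s,np.ones(len(s))],(s**2).sum(1),rcond=None)[0]
        c=a[:2];R=(a[2]+c@c)**.5
    return c,R,len(s)
E
python3 - <<'E'
from h import *
for n,ca in(("top",(323,172)),("scene",(297,220)),("top",(445,167)),("scene",(194,142))): print(n,ringfit(n,cv2.imread(f"pics/{n}0.png"),ca))
E
```

```text
top (array([0.60368655, 0.13897348]), np.float64(0.041297306969758654), 182)
scene (array([0.60549617, 0.13980347]), np.float64(0.040973681973192136), 335)
top (array([ 0.60910238, -0.18090208]), np.float64(0.04111732184856273), 182)
scene (array([ 0.61321431, -0.16724704]), np.float64(0.04136611425094388), 47)
```

jog_arm([
  [0.023, -0.038, 0, 0, 0, 0, 1],
  [0.023, -0.038, 0, 0, 0, 0, 1],
  [0.023, -0.038, 0, 0, 0, 0, 1],
  [0.023, -0.038, 0, 0, 0, 0, 1],
  [0.023, -0.038, 0, 0, 0, 0, 1],
])

```text
time_s: 1.0
ee_pos: [0.3266, -0.3163, 0.2054]
eef_rot: [-3.142, -0.0, 0.004]
force: [0.4, -0.8, -0.6]
grip_width: 0.0937
grip_force: 0.0
```

jog_arm([
  [0.023, -0.038, 0, 0, 0, 0, 1],
  [0.023, -0.038, 0, 0, 0, 0, 1],
  [0.023, -0.038, 0, 0, 0, 0, 1],
  [0.023, -0.038, 0, 0, 0, 0, 1],
  [0, 0, 0, 0, 0, 0, 1],
])

```text
time_s: 1.5
ee_pos: [0.4197, -0.1624, 0.2054]
eef_rot: [-3.141, -0.0, 0.009]
force: [-0.7, -0.8, -0.2]
grip_width: 0.0942
grip_force: 0.0
```

Run:
```python
from h import *
m=ctrl.camera_model("wrist");cv2.imwrite("pics/w1.png",ctrl.camera("wrist")[:,:,::-1])
print(ctrl.get_obs()["ee_pos"],ray(m,(320,200)))
```

```text
[ 0.41877108 -0.16423632  0.20532084] (array([ 0.49314695, -0.16137118,  0.38458553]), array([-0.25451059, -0.00843622, -0.96706693]))
```

View pics/w1.png

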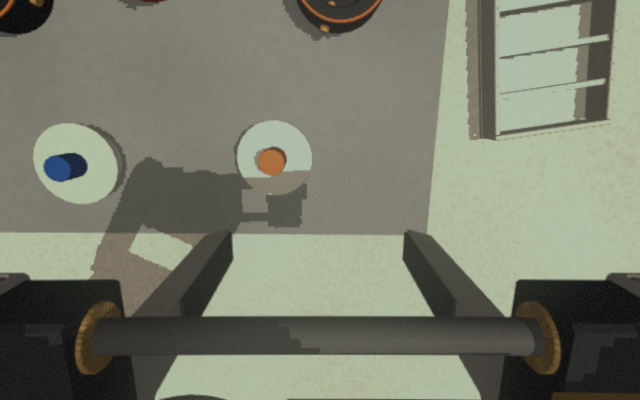

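The wrist view shows the orange knob's top at about (271,160) and its flange centred near (274,157). The blue lid is well to the left at (75,163).

Run:
```python
from h import *
m=ctrl.camera_model("wrist");im=cv2.imread("pics/w1.png");hsv=cv2.cvtColor(im,cv2.COLOR_BGR2HSV)
g=cv2.inRange(hsv,(3,120,80),(22,255,255));s=np.zeros_like(g);cv2.circle(s,(271,160),20,255,-1)
cs,_=cv2.findContours(g&s,0,1);q=max(cs,key=cv2.contourArea)
for z in(.063,.055):
    w=np.array([onz(m,a[0].astype(float),z)[:2] for a in q],np.float32);print(z,cv2.minEnclosingCircle(w))
w=cv2.inRange(hsv,(0,0,0),(180,255,255))
for p in((236,157),(312,157)):print(onz(m,p,.037))
print(onz(m,(274,121.),.037))
```

```text
0.063 ((0.44442546367645264, -0.12103711813688278), 0.013093116693198681)
0.055 ((0.4432336091995239, -0.11998723447322845), 0.013416514731943607)
[ 0.44445215 -0.08199962  0.037     ]
[ 0.44507673 -0.15786567  0.037     ]
[ 0.47984859 -0.12077388  0.037     ]
```

jog_arm([
  [0.025, -0.044, 0, 0, 0, 0, 1],
  [0, 0, 0.04, 0, 0, 0, 1],
  [0, 0, 0.04, 0, 0, 0, 1],
  [0, 0, 0.03, 0, 0, 0, 1],
  [0, 0, 0, 0, 0, 0, 1],
])

```text
time_s: 2.05
ee_pos: [0.4405, -0.1228, 0.0923]
eef_rot: [-3.139, 0.006, 0.001]
force: [0.5, 0.8, 0.9]
grip_width: 0.0937
grip_force: 0.0
```

jog_arm([
  [0.003, -0.002, 0.02, 0, 0, 0, 1],
  [0, 0, 0.02, 0, 0, 0, 1],
  [0, 0, 0.011, 0, 0, 0, 1],
  [0, 0, 0, 0, 0, 0, 1],
  [0, 0, 0, 0, 0, 0, 1],
])

```text
time_s: 2.55
ee_pos: [0.4463, -0.121, 0.0456]
eef_rot: [3.141, -0.001, -0.0]
force: [-0.1, -0.4, 0.1]
grip_width: 0.0938
grip_force: 0.0
```

jog_arm([
  [-0.002, 0, 0.004, 0, 0, 0, 1],
  [0, 0, 0, 0, 0, 0, 1],
  [0, 0, 0, 0, 0, 0, 1],
])

```text
time_s: 2.85
ee_pos: [0.4439, -0.1205, 0.0408]
eef_rot: [3.141, -0.0, -0.0]
force: [-0.1, 0.1, 0.7]
grip_width: 0.0941
grip_force: 0.0
```

jog_arm([
  [0, 0, 0, 0, 0, 0, -1],
  [0, 0, 0, 0, 0, 0, -1],
  [0, 0, 0, 0, 0, 0, -1],
  [0, 0, 0, 0, 0, 0, -1],
  [0, 0, 0, 0, 0, 0, -1],
], squeeze=35)

```text
time_s: 3.35
ee_pos: [0.4438, -0.1205, 0.0405]
eef_rot: [-3.142, -0.0, -0.0]
force: [0.2, 1.1, 1.0]
grip_width: 0.0575
grip_force: 0.0
```

jog_arm([
  [0, 0, 0, 0, 0, 0, -1],
  [0, 0, 0, 0, 0, 0, -1],
  [0, 0, 0, 0, 0, 0, -1],
])

```text
time_s: 3.65
ee_pos: [0.4438, -0.1205, 0.0404]
eef_rot: [-3.142, 0.0, -0.0]
force: [0.3, 0.2, 0.7]
grip_width: 0.0333
grip_force: 0.0
```

jog_arm([
  [0, 0, 0, 0, 0, 0, -1],
  [0, 0, 0, 0, 0, 0, -1],
  [0, 0, 0, 0, 0, 0, -1],
  [0, 0, 0, 0, 0, 0, -1],
])

```text
time_s: 4.05
ee_pos: [0.4438, -0.1204, 0.0404]
eef_rot: [-3.142, 0.0, -0.0]
force: [-0.0, -0.4, 0.2]
grip_width: 0.0241
grip_force: 35.0
```

jog_arm([
  [0, 0, -0.02, 0, 0, 0, -1],
  [0, 0, -0.04, 0, 0, 0, -1],
  [0, 0, -0.04, 0, 0, 0, -1],
  [0, 0, 0, 0, 0, 0, -1],
  [0, 0, 0, 0, 0, 0, -1],
])

```text
time_s: 4.55
ee_pos: [0.4439, -0.1205, 0.1406]
eef_rot: [3.141, -0.001, -0.0]
force: [0.3, -0.2, -1.0]
grip_width: 0.0243
grip_force: 35.0
```

jog_arm([
  [0.02, -0.03, 0, 0, 0, 0, -1],
  [0.02, -0.03, 0, 0, 0, 0, -1],
  [0.02, -0.03, 0, 0, 0, 0, -1],
  [0.02, -0.03, 0, 0, 0, 0, -1],
  [0, 0, 0, 0, 0, 0, -1],
])

```text
time_s: 5.05
ee_pos: [0.5244, 0.0023, 0.1384]
eef_rot: [-3.141, 0.003, 0.003]
force: [1.0, -0.5, -0.5]
grip_width: 0.0242
grip_force: 35.0
```

Run:
```python
from h import *
cv2.imwrite("pics/w2.png",ctrl.camera("wrist")[:,:,::-1])
m=ctrl.camera_model("wrist");R=cv2.Rodrigues(np.array(m["rvec"],float))[0]
print(ctrl.get_obs()["ee_pos"],cv2.projectPoints(np.array([[.604,.139,.042]]),np.array(m["rvec"]),np.array(m["tvec"],float),np.array(m["intrinsics"],float),np.array([m["k1"],0,0,0]))[0])
```

```text
[0.52355254 0.00087387 0.13840554] [[[135.45123094  97.2528034 ]]]
```

View pics/w2.png

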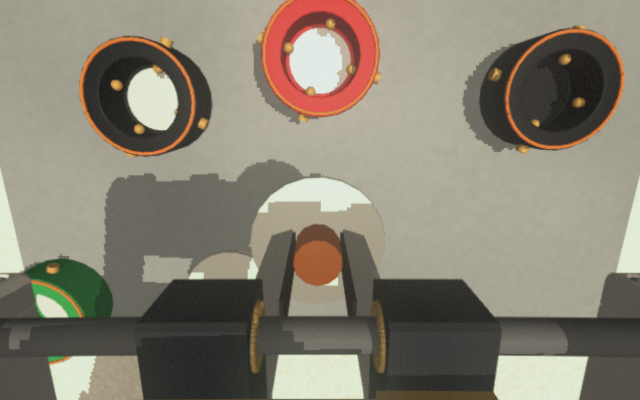

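The lid is held upright. The loaded carrier's ring is centred near (137,96), close to the predicted (135,97), and the empty carrier is on the right.

Run:
```python
from h import *
print(ringfit("wrist",cv2.imread("pics/w2.png"),(137,96),r=75),ctrl.get_obs()["ee_pos"])
```

```text
(array([0.60319975, 0.13739998]), np.float64(0.04134745841730779), 1831) [0.52355254 0.00087387 0.13840554]
```

jog_arm([
  [0.02, -0.034, 0, 0, 0, 0, -1],
  [0.02, -0.034, 0, 0, 0, 0, -1],
  [0.02, -0.034, 0, 0, 0, 0, -1],
  [0.02, -0.034, 0, 0, 0, 0, -1],
  [0, 0, 0, 0, 0, 0, -1],
])

```text
time_s: 5.6
ee_pos: [0.6042, 0.1378, 0.1386]
eef_rot: [-3.142, 0.002, 0.002]
force: [0.2, -0.5, -1.4]
grip_width: 0.0245
grip_force: 35.0
```

jog_arm([
  [0, 0, 0, 0, 0, 0, -1],
  [0, 0, 0, 0, 0, 0, -1],
  [0, 0, 0, 0, 0, 0, -1],
])

```text
time_s: 5.9
ee_pos: [0.6035, 0.1342, 0.1404]
eef_rot: [3.141, 0.0, -0.002]
force: [0.2, 0.1, -1.0]
grip_width: 0.0244
grip_force: 35.0
```

Run:
```python
from h import *
m=ctrl.camera_model("wrist");p=ctrl.get_obs()["ee_pos"];im=ctrl.camera("wrist")[:,:,::-1].copy();cv2.imwrite("pics/w3.png",im)
P=np.array([[.6033,.138,.042]]+[[.6033+.0415*np.cos(a),.138+.0415*np.sin(a),.042] for a in np.linspace(0,6.2,40)])
q=cv2.projectPoints(P,np.array(m["rvec"]),np.array(m["tvec"],float),np.array(m["intrinsics"],float),np.array([m["k1"],0,0,0]))[0][:,0]
for u in q: cv2.circle(im,tuple(int(round(v)) for v in u),1,(255,0,255),-1)
cv2.imwrite("pics/w3o.png",im)
print(p,q[0],ringfit("wrist",cv2.imread("pics/w3.png"),q[0],r=100))
```

```text
[0.60352834 0.13418541 0.1403967 ] [313.58571903 200.66580883] (array([0.54985683, 0.13510541]), np.float64(0.01913288161225059), 880)
```

View pics/w3o.png

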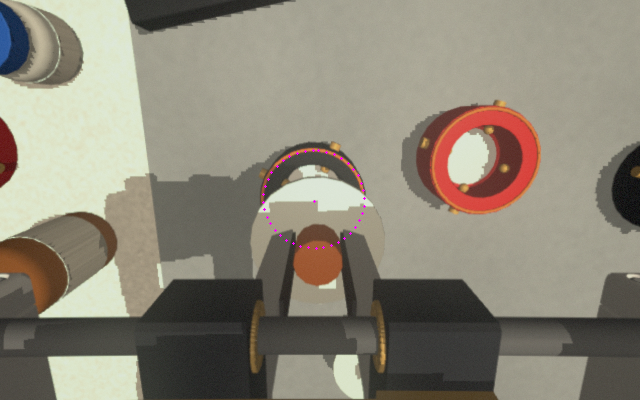

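The overlaid ring lies on the visible arc of the carrier, so the target (0.6033, 0.138) is confirmed. The hand needs to go 4 mm further in +y.

jog_arm([
  [0, -0.004, 0.02, 0, 0, 0, -1],
  [0, 0, 0.02, 0, 0, 0, -1],
  [0, 0, 0.01, 0, 0, 0, -1],
  [0, 0, 0, 0, 0, 0, -1],
  [0, 0, 0, 0, 0, 0, -1],
])

```text
time_s: 6.45
ee_pos: [0.6042, 0.1393, 0.0912]
eef_rot: [-3.141, -0.001, -0.001]
force: [-0.0, 0.4, -1.6]
grip_width: 0.0244
grip_force: 35.0
```

jog_arm([
  [-0.001, 0.001, 0.007, 0, 0, 0, -1],
  [0, 0, 0.007, 0, 0, 0, -1],
  [0, 0, 0.006, 0, 0, 0, -1],
  [0, 0, 0, 0, 0, 0, -1],
  [0, 0, 0, 0, 0, 0, -1],
])

```text
time_s: 6.95
ee_pos: [0.6029, 0.1385, 0.0704]
eef_rot: [3.142, 0.0, -0.0]
force: [-0.4, -0.3, -0.8]
grip_width: 0.0243
grip_force: 35.0
```

jog_arm([
  [0, 0, 0.003, 0, 0, 0, -1],
  [0, 0, 0.003, 0, 0, 0, -1],
  [0, 0, 0.001, 0, 0, 0, -1],
  [0, 0, 0.001, 0, 0, 0, -1],
  [0, 0, 0, 0, 0, 0, -1],
])

```text
time_s: 7.45
ee_pos: [0.6029, 0.1385, 0.0625]
eef_rot: [3.142, -0.0, -0.0]
force: [-0.1, -0.0, -0.5]
grip_width: 0.0246
grip_force: 35.0
```

jog_arm([
  [0, 0, 0.001, 0, 0, 0, -1],
  [0, 0, 0.001, 0, 0, 0, -1],
  [0, 0, 0, 0, 0, 0, -1],
])

```text
time_s: 7.75
ee_pos: [0.6032, 0.1385, 0.0608]
eef_rot: [-3.141, -0.001, -0.0]
force: [1.3, -0.7, 1.3]
grip_width: 0.0242
grip_force: 35.0
```

Contact comes at the expected height (TCP 0.062). I'll press on slowly.

jog_arm([
  [0, 0, 0.001, 0, 0, 0, -1],
  [0, 0, 0.001, 0, 0, 0, -1],
  [0, 0, 0, 0, 0, 0, -1],
])

```text
time_s: 8.05
ee_pos: [0.6032, 0.1386, 0.059]
eef_rot: [-3.141, -0.001, -0.0]
force: [0.7, -0.5, 4.5]
grip_width: 0.0242
grip_force: 35.0
```

jog_arm([
  [0, 0, 0.001, 0, 0, 0, -1],
  [0, 0, 0.001, 0, 0, 0, -1],
  [0, 0, 0, 0, 0, 0, -1],
])

```text
time_s: 8.35
ee_pos: [0.6029, 0.1385, 0.0564]
eef_rot: [-3.142, -0.0, -0.0]
force: [0.9, 0.7, 1.1]
grip_width: 0.0246
grip_force: 35.0
```

jog_arm([
  [0, 0, 0.001, 0, 0, 0, -1],
  [0, 0, 0.001, 0, 0, 0, -1],
  [0, 0, 0, 0, 0, 0, -1],
])

```text
time_s: 8.65
ee_pos: [0.6025, 0.1384, 0.0537]
eef_rot: [3.141, 0.001, -0.0]
force: [0.9, -0.3, -4.8]
grip_width: 0.024
grip_force: 35.0
```

jog_arm([
  [0, 0, 0.001, 0, 0, 0, -1],
  [0, 0, 0.001, 0, 0, 0, -1],
  [0, 0, 0, 0, 0, 0, -1],
])

```text
time_s: 8.95
ee_pos: [0.6024, 0.1384, 0.0516]
eef_rot: [3.141, 0.001, -0.0]
force: [2.0, 0.2, -8.7]
grip_width: 0.0245
grip_force: 35.0
```

jog_arm([
  [0, 0, 0.001, 0, 0, 0, -1],
  [0, 0, 0, 0, 0, 0, -1],
  [0, 0, 0, 0, 0, 0, -1],
])

```text
time_s: 9.25
ee_pos: [0.6026, 0.1384, 0.051]
eef_rot: [3.141, 0.001, -0.0]
force: [1.6, -0.0, -9.9]
grip_width: 0.0239
grip_force: 35.0
```

jog_arm([
  [0, 0, 0.001, 0, 0, 0, -1],
  [0, 0, 0, 0, 0, 0, -1],
  [0, 0, 0, 0, 0, 0, -1],
])

```text
time_s: 9.55
ee_pos: [0.603, 0.1385, 0.0506]
eef_rot: [-3.142, -0.0, -0.0]
force: [1.1, 0.1, -5.9]
grip_width: 0.0245
grip_force: 35.0
```

jog_arm([
  [0, 0, 0, 0, 0, 0, 1],
  [0, 0, 0, 0, 0, 0, 1],
  [0, 0, 0, 0, 0, 0, 1],
  [0, 0, 0, 0, 0, 0, 1],
])

```text
time_s: 9.95
ee_pos: [0.603, 0.1386, 0.0507]
eef_rot: [-3.141, -0.0, -0.0]
force: [-0.4, 0.0, -0.8]
grip_width: 0.0529
grip_force: 0.0
```

jog_arm([
  [0, 0, -0.02, 0, 0, 0, 1],
  [0, 0, -0.03, 0, 0, 0, 1],
  [0, 0, -0.04, 0, 0, 0, 1],
  [-0.04, 0, -0.04, 0, 0, 0, 1],
  [-0.04, 0, 0, 0, 0, 0, 1],
])

```text
time_s: 10.45
ee_pos: [0.5286, 0.1387, 0.1802]
eef_rot: [-3.14, -0.007, -0.001]
force: [0.3, -0.3, -0.2]
grip_width: 0.0919
grip_force: 0.0
```

jog_arm([
  [-0.04, 0, 0, 0, 0, 0, 1],
  [-0.04, 0, 0, 0, 0, 0, 1],
  [0, 0, 0, 0, 0, 0, 1],
])

```text
time_s: 10.75
ee_pos: [0.4442, 0.1386, 0.1761]
eef_rot: [-3.142, 0.0, 0.001]
force: [-0.4, -1.0, 0.5]
grip_width: 0.0941
grip_force: 0.0
```

Run:
```python
from h import *
s=ctrl.camera("scene")[:,:,::-1];t=ctrl.camera("top")[:,:,::-1]
cv2.imwrite("pics/f.png",np.hstack([cv2.resize(s[150:280,230:360],(400,400)),cv2.resize(t[120:250,260:390],(400,400))]))
```

```text
(no output)
```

View pics/f.png

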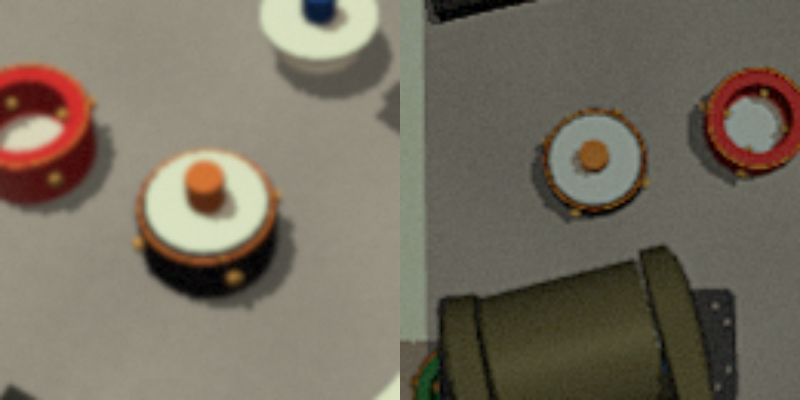

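The lid lies flat and centred on the loaded carrier's rim, with the orange ring visible all round it, and the arm is clear.

```bash
python3 -c "
from station import ctrl;print(ctrl.hand_in())"
```

```text
the job is handed in; nothing more can be done
None
```

The orange-knobbed lid was pressed past the catches and sits flat on the loaded carrier's rim; the gripper has let go and backed clear, the blue lid and empty carrier were not touched, and the job is handed in (the hand-in returned no verdict).

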